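# Find the empty film compartment and open its flap

### The arm

A 6-joint arm with a two-finger parallel gripper is mounted at the origin on a cart in front of the work surface, level with it; the furniture and walls round the work are solid. World frame = base frame: x ahead of the robot, y to its left, z up, the work surface at z = 0. Lengths are in m, angles in rad, forces in N, time in s.
With the tool pointing down it reaches from about 0.35 to 0.775 m from the base axis. Payload 5.5 kg.
Tool frame: the origin (TCP) lies at the very end of the fingers, on their centre line; the grasp point (between the pads) lies 19 mm behind it; z points along the fingers, y is the line along which they close (so a half turn about z gives the same grasp; the last joint's range is limited). The gripper opens to 85 mm and grips with 20 to 120 N. Pads are 22 mm wide; open, the fingers measure 114 mm over their backs; the gripper's body (76 mm by 85 mm) begins 54 mm behind the grasp point. The pads swing forward as they close: fully open they stand 13 mm farther back than shut.
Start: joints at [-1.477, 0.313, 0.046, 1.304, 0, 1.431], TCP at [0.133, -0.559, 0.207] pointing down, gripper open.
Joint ranges: [-2.76, 2.76], [-0.86, 1.69], [-1.03, 1.26], [-2.2, 2.34], [-1.47, 1.5], [-3.14, 3.14]. Speed limits (rad/s): [2.57, 2.57, 3.14, 3.14, 3.14, 3.14].

### API

Orientations are given as a unit quaternion [w, x, y, z].
In Python, from workcell import env, cams, ticket, spotter gives the robot as it stands.
- The arm moves only by the tool jog_arm, never from a script. Its argument "increments" is a list that holds one entry, the list of rows, each a list of 7 numbers: the shift along the tool's x, y, z in units of 0.25 m (1.0 is 0.25 m), then the turn, a rotation vector about the tool's x, y, z in units of 180 degrees (1.0 is 180 degrees), then the closure in counts, from 0 (fully open) to 255 (shut). A call has 1 to 20 rows; each row shifts and turns the commanded pose from where the row before left it, along the tool's axes as they then stand; what a row does not reach is not made up. A row lasts 1/10 s, in which the tool goes at most 50 mm and 8.59 degrees, less where a joint would pass 70% of its speed; a pose out of reach is approached as far as the arm can. A call with a number of a shift or a turn outside -1 to 1 is refused whole. A call with a gripper value outside its range is refused whole. The fingers move at their own pace and stop on an object; "force" is the grip in N (left out, the last holds). Time passes only in rows, so rows that do not move let the fingers close. It gives the time, the measured TCP pose, the force, the opening and the grip force at its end, in the units of the state.
- env.get_state(): the state, without advancing time (a new reading comes with each control period).
- cams.read_camera(name): name is "scene" or "top" or "wrist"; returns a dict with "pixels" (480x640x3 uint8, red, green, blue), "fx", "fy", "cx", "cy" (pixels), "xyz" and "attitude" of the camera in the world; the wrist camera has in their place "mount" (4x4, takes a point from camera to tool coordinates, whose origin is the TCP and whose axes are the flange's). Camera axes: x right, y down, z forward; pixel columns grow to the right and rows downward; lengths in m; the calibration is good to about 2 mm. A picture is of the moment at which its call begins: read the wrist's pose just before it. There is no depth.
- ticket.hand_in(): hands the job in; it is judged then, once.
Trained networks look in the newest picture that a camera, given by its name, has taken for a name from the list of things; names that differ only in an ending like _2 or _b are one class to them, and where a whole thing is asked for, a point or a joint stands for the part that bears it (a point fixed in the world has none). Each returns a list of dicts, best first, with "conf" (0 to 1); they miss things now and then, are a little off and sometimes report something else, mostly with a low value. They report only what shows in the picture. A call takes as long as a camera call.
- spotter.find_in(target, camera): "uv" ([column, row] in pixels, amid what is visible of it).
- spotter.cut_out(target, camera): "region" (480x640 bool, what is visible of it) and "uv" ([column, row] in pixels, amid what is visible of it).
- spotter.landmark_of(target, camera): "uv" ([column, row] in pixels: a listed point, or the origin of a listed thing).
The state is a dict: "clock": time; "joint_pos": joint angles; "qvel": joint speeds; "tau": joint torques, N m; "tcp_pos": TCP position; "orientation": TCP orientation; "wrist_force": force on the tool from outside, world axes, zero at the start; "ft_torque": the same for the moment, N m; "finger_gap": finger opening in m; "grip_force": force on a finger pad.
Only numpy, scipy, OpenCV 4.12 (cv2) and the standard library are available. Lean on these libraries where they do the work, as an engineer would, in place of code of your own. Each camera call takes 0.05 s, during which the arm holds its last target. There are 200 camera calls.

### The job

One of the compartments of the black film box is empty: press lightly on the black pads of its four grey flaps to find the flap that tips instead of stopping dead, and press that one well down so that its far edge rises. Then push the raised edge over toward you until the flap stands upright, and leave it open, ready for a film. Nothing needs to be gripped: fingertips and the outside of the fingers do it all. Do not force the flaps that stop, do not shift or lift the box, and leave the other things on the bench where they are.

Things in the scene. Friction and masses are not known exactly. Their poses are not given: they have to be found in the camera images.
- film_box: black film box, 140 (x) x 308 (y) x 64.5 mm tall, 2.5 kg, standing loose on the bench. Origin: centre of its underside; z up, x away from the robot. Four identical light grey flaps lie side by side along its y, 76 mm apart (flap 1 centred at y = +114 mm, flap 4 at -114), each 126 (x) x 69 x 6 mm, tops 63.5 mm above the bench, almost flush with the rim
- film_box_rod (a point): middle of the hinge rod (along the box's y, at box x = -14 mm, 60.5 mm above the bench) on which the flaps see-saw: 49 mm of flap on the robot's side, 77 mm beyond. Under the near part is a compartment 66 mm (x) x 72 mm (y), floor 58 mm below the flap top; under the far part a closed deck
- film_box_in (a point): middle of the compartments' floor, hidden below the flaps. Three compartments, not known which, hold a film canister that stops the flap after the pad has sunk 1 to 4 mm. The flap over the empty one (only a 3 mm paper disc in it) tips under 2 to 3 N on the pad and stays at any angle it is left at
- flap_1 (a joint): turn of flap 1 in rad: 0 shut and level, grows as the near end goes down and the far edge rises, 1.57 standing upright, 1.75 at its stop, leaning a little toward the robot. A flap over a canister cannot pass about 0.15
- flap_1_pad (a point): top centre of flap 1's round black press pad (24 mm across), 32 mm from the rod on the near part; 64.5 mm above the bench when shut; moves and turns with the flap. When shut, 20 mm of space to the inside of the box's front wall and 36 mm to each side wall
- flap_1_edge (a point): middle of the top of flap 1's far edge, 77 mm from the rod; moves and turns with the flap
- flap_2 (a joint): turn of flap 2 in rad: 0 shut and level, grows as the near end goes down and the far edge rises, 1.57 standing upright, 1.75 at its stop, leaning a little toward the robot. A flap over a canister cannot pass about 0.15
- flap_2_pad (a point): top centre of flap 2's round black press pad (24 mm across), 32 mm from the rod on the near part; 64.5 mm above the bench when shut; moves and turns with the flap. When shut, 20 mm of space to the inside of the box's front wall and 36 mm to each side wall
- flap_2_edge (a point): middle of the top of flap 2's far edge, 77 mm from the rod; moves and turns with the flap
- flap_3 (a joint): turn of flap 3 in rad: 0 shut and level, grows as the near end goes down and the far edge rises, 1.57 standing upright, 1.75 at its stop, leaning a little toward the robot. A flap over a canister cannot pass about 0.15
- flap_3_pad (a point): top centre of flap 3's round black press pad (24 mm across), 32 mm from the rod on the near part; 64.5 mm above the bench when shut; moves and turns with the flap. When shut, 20 mm of space to the inside of the box's front wall and 36 mm to each side wall
- flap_3_edge (a point): middle of the top of flap 3's far edge, 77 mm from the rod; moves and turns with the flap
- flap_4 (a joint): turn of flap 4 in rad: 0 shut and level, grows as the near end goes down and the far edge rises, 1.57 standing upright, 1.75 at its stop, leaning a little toward the robot. A flap over a canister cannot pass about 0.15
- flap_4_pad (a point): top centre of flap 4's round black press pad (24 mm across), 32 mm from the rod on the near part; 64.5 mm above the bench when shut; moves and turns with the flap. When shut, 20 mm of space to the inside of the box's front wall and 36 mm to each side wall
- flap_4_edge (a point): middle of the top of flap 4's far edge, 77 mm from the rod; moves and turns with the flap
- blower: bystander, to be left alone: black rubber bulb blower with red nozzle, lying, 98 mm long, 50 mm thick; origin at the centre of its underside
- dev_tank: bystander, to be left alone: black developing tank with red cap, 70 mm across, 116 mm tall; origin at the centre of its underside
- lens_case: bystander, to be left alone: lens in a clear screw jar with black lid, 54 mm across, 42 mm tall; origin at the centre of its underside
- dropper: bystander, to be left alone: small orange dropper bottle with black teat, 32 mm across, 96 mm tall; origin at the centre of its underside
- bottle: bystander, to be left alone: small black bottle with paper label, 47 x 56 mm, 158 mm tall; origin at the centre of its underside
- brush: bystander, to be left alone: wooden anti-static brush lying flat, 51 x 85 mm, 12 mm thick; origin at the centre of its underside

How it is judged:
By the outcome, as a careful person would: the job done as asked, in the order asked, and still so for the second after the job is handed in, with the robot touching nothing.
It also fails if it takes over 56 s, if anything falls off the work surface, if the arm or the gripper's body presses on something with over 40 N, if the wrist force passes 120 N, or if a joint passes its speed limit or range.

## Working session

There is one attempt and no reset: what is moved stays moved. The work goes in short steps, Python scripts to look and compute and a tool call to move; the robot and the scene stay as the last step left them, time stands still between calls to the robot, and variables do not carry over. Pictures are saved under pics/ and viewed, at most 10 in all, crops included, and the job is handed in when it is done.

Besides the shell and the picture viewer there is one more tool, called by a JSON object that holds its "name" and its "arguments", one argument or row to a line. jog_arm: Moves the arm, as the interface text tells. Shifts and turns lie within -1 to 1; 1 stands for 0.25 m of shift or 180 degrees of turn. Its arguments: {"type":"object","properties":{"increments":{"type":"array"},"force":{"type":"number"}},"required":["increments"]}

```bash
mkdir -p pics; cat > h.py <<'E'
import numpy as np,cv2
from scipy.spatial.transform import Rotation as R
from workcell import env,cams,ticket,spotter
def q2R(q): return R.from_quat([q[1],q[2],q[3],q[0]]).as_matrix()
def cam(name):
    s=env.get_state(); c=cams.read_camera(name)
    if name=="wrist":
        M=np.array(c["mount"]);T=np.eye(4);T[:3,:3]=q2R(s["orientation"]);T[:3,3]=s["tcp_pos"];T=T@M
        c["R"],c["t"]=T[:3,:3],T[:3,3]
    else:
        a=np.array(c["attitude"]); c["R"]=q2R(a) if a.size==4 else a.reshape(3,3); c["t"]=np.array(c["xyz"])
    return c
def ray(c,uv,z):
    d=c["R"]@np.array([(uv[0]-c["cx"])/c["fx"],(uv[1]-c["cy"])/c["fy"],1]); return c["t"]+d*(z-c["t"][2])/d[2]
def proj(c,p):
    q=c["R"].T@(np.array(p)-c["t"]); return [c["fx"]*q[0]/q[2]+c["cx"],c["fy"]*q[1]/q[2]+c["cy"]]
def save(c,n): cv2.imwrite("pics/"+n,c["pixels"][:,:,::-1])
E
python3 - <<'E'
from h import *
s=env.get_state();print(s)
for n in("scene","top"):
    c=cam(n);save(c,n+"0.png");print(n,c["t"],c["R"].round(3).tolist(),c["fx"])
    for t,z in(("film_box",0),("film_box_rod",.0605),("flap_1_pad",.0645),("flap_2_pad",.0645),("flap_1_edge",.0635)):
        for d in spotter.landmark_of(t,n)[:5]: print(t,np.round(d["uv"],1),round(d["conf"],2),ray(c,d["uv"],z).round(4))
    for t in("blower","dev_tank","lens_case","dropper","bottle","brush"):
        for d in spotter.landmark_of(t,n)[:1]: print(t,np.round(d["uv"]),round(d["conf"],2),ray(c,d["uv"],0).round(3))
E
```

```text
{'clock': 0.0, 'joint_pos': array([-1.47658290e+00,  3.13991524e-01,  4.49871266e-02,  1.30359690e+00,
        2.55413106e-05,  1.43120690e+00]), 'qvel': array([ 0.00050395,  0.00167595,  0.00060667, -0.00122249, -0.00030675,
       -0.00082275]), 'tau': array([-2.37613443e-03, -4.80624712e+01,  2.98537266e+01,  1.94753014e-02,
       -5.88799708e-05,  7.10987791e-06]), 'tcp_pos': array([ 0.13316776, -0.55880293,  0.20571729]), 'orientation': array([-9.01962132e-04,  9.93174403e-01,  1.16635288e-01,  3.32411648e-05]), 'wrist_force': array([-0.21972213, -0.11941367, -0.08827694]), 'ft_torque': array([-0.05880531,  0.03319566,  0.00348133]), 'grip_force': 0.0, 'finger_gap': 0.08532648980126001}
scene [ 0.06776173 -0.9001465   0.5536432 ] [[0.888, -0.175, 0.425], [-0.458, -0.39, 0.799], [0.026, -0.904, -0.427]] 438.75287821936456
film_box [319.6 275. ] 0.83 [ 0.5425 -0.0247  0.    ]
film_box_rod [316.4 251.5] 0.81 [ 0.5404 -0.0074  0.0605]
flap_1_pad [311.3 262.9] 0.68 [ 0.4967 -0.0653  0.0645]
flap_1_pad [289.6 238. ] 0.61 [0.5084 0.0891 0.0645]
flap_2_pad [301.1 247.5] 0.92 [0.5112 0.
[... 503 characters left out ...]
.3] 0.93 [ 0.5585 -0.0184  0.    ]
film_box_rod [307.2 239.2] 0.93 [ 0.5316 -0.0158  0.0605]
flap_1_pad [262.4 247.8] 0.58 [0.5116 0.0893 0.0645]
flap_1_pad [481.4 269.1] 0.56 [ 0.4594 -0.4235  0.0645]
flap_2_pad [291.7 246.5] 0.92 [0.5143 0.0206 0.0645]
flap_1_edge [265.  200.8] 0.89 [0.6231 0.0838 0.0635]
flap_1_edge [155.2 218.5] 0.73 [0.5819 0.3424 0.0635]
flap_1_edge [319.8 253.1] 0.7 [ 0.4986 -0.0453  0.0635]
blower [161. 269.] 0.8 [0.464 0.347 0.   ]
dev_tank [419. 196.] 0.49 [ 0.644 -0.299  0.   ]
lens_case [423. 283.] 0.95 [ 0.426 -0.302  0.   ]
dropper [446. 246.] 0.69 [ 0.517 -0.363  0.   ]
bottle [419. 199.] 0.78 [ 0.636 -0.297  0.   ]
brush [480. 270.] 0.8 [ 0.458 -0.446  0.   ]
```

```bash
python3 - <<'E'
from h import *
im=cv2.imread("pics/top0.png"); cv2.imwrite("pics/top0c.png",cv2.resize(im[150:330,210:410],(800,720))[:600])
im=cv2.imread("pics/scene0.png"); cv2.imwrite("pics/s0.png",im)
# crop region 200x150 scale 4
im=cv2.imread("pics/top0.png"); cv2.imwrite("pics/top0c.png",cv2.resize(im[160:310,210:410],(800,600),interpolation=cv2.INTER_CUBIC))
E
```

```text
(no output)
```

View pics/top0c.png

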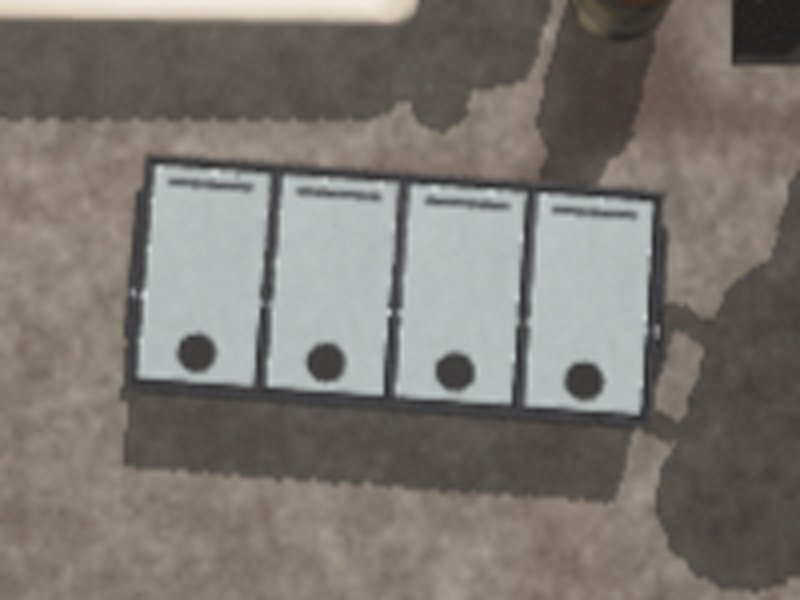

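View pics/scene0.png

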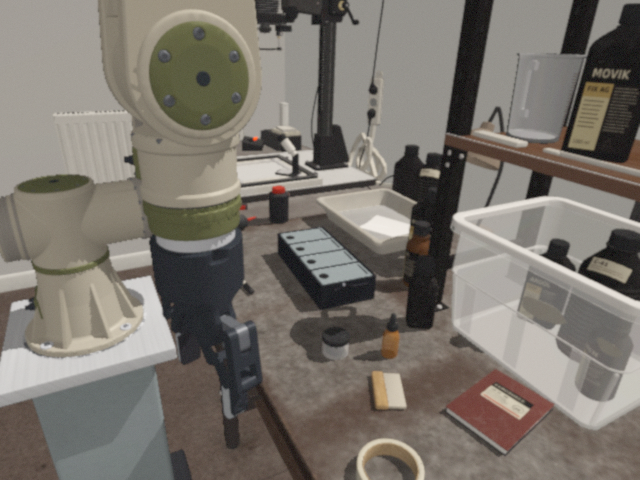

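The top view shows the box yawed a few degrees clockwise, with all flaps shut. In full-image pixels the pads are at about (259,248), (292,250), (324,253) and (356,255). The cream tray lies beyond the box. The scene view shows clear air over the box and the bystanders to the right.

```bash
python3 - <<'E'
from h import *
c=cam("top"); g=cv2.cvtColor(c["pixels"],cv2.COLOR_RGB2GRAY)
P=[]
for x,y in((259,248),(291.5,250),(323.5,252.5),(356,255)):
    x0,y0=int(x)-7,int(y)-7; w=np.clip(140-g[y0:y0+15,x0:x0+15].astype(float),0,None)
    yy,xx=np.mgrid[-7:8,-7:8]; w[(xx**2+yy**2)>40]=0
    u=(x0+7+(w*xx).sum()/w.sum(),y0+7+(w*yy).sum()/w.sum()); P.append(ray(c,u,.0645)); print(np.round(u,1),P[-1].round(4))
P=np.array(P); d=P[0]-P[3]; print("pitch",np.linalg.norm(d)/3*1e3,"yaw deg",np.degrees(np.arctan2(-d[0],d[1])))
print("tray edge z.1",ray(c,(260,164),.1),ray(c,(260,164),.03))
E
```

```text
[258.7 247.8] [0.5117 0.0981 0.0645]
[291.  250.1] [0.5058 0.0223 0.0645]
[323.3 252.5] [ 0.4999 -0.0534  0.0645]
[355.6 254.8] [ 0.4942 -0.1291  0.0645]
pitch 75.96339799190342 yaw deg -4.406711667743643
tray edge z.1 [0.702714   0.09203599 0.1       ] [0.72033615 0.09998733 0.03      ]
```

{"name": "jog_arm", "arguments": {
  "increments": [
    [[0,0,-0.1,0,0,0,255],[0.08,-0.12,-0.1,0,0,0,255],[0.08,-0.12,0,0,0,0,255],[0.08,-0.12,0,0,0,0,255],[0.08,-0.12,0,0,0,0,255]]
  ],
  "force": 30
}}

```text
clock: 1.75
tcp_pos: [0.1835, -0.423, 0.2568]
orientation: [0.0, 0.993, 0.116, 0.0]
wrist_force: [-0.1, 0.8, 1.2]
finger_gap: 0.0127
grip_force: 0.0
```

{"name": "jog_arm", "arguments": {
  "increments": [
    [[0,0,0,0,0,-0.0475,255],[0,0,0,0,0,-0.0475,255],[0,0,0,0,0,-0.0475,255],[0,0,0,0,0,-0.0475,255],[0,0,0,0,0,-0.0475,255],[0,0,0,0,0,-0.0475,255],[0,0,0,0,0,-0.0475,255],[0,0,0,0,0,-0.0475,255],[0,0,0,0,0,-0.0475,255],[0,0,0,0,0,-0.0475,255],[0,0,0,0,0,-0.0475,255],[0,0,0,0,0,-0.0475,255],[0,0,0,0,0,-0.0475,255],[0,0,0,0,0,-0.0475,255],[0,0,0,0,0,-0.0475,255],[0,0,0,0,0,-0.0475,255],[0,0,0,0,0,-0.0475,255],[0,0,0,0,0,-0.0475,255],[0,0,0,0,0,-0.0475,255],[0,0,0,0,0,0,255]]
  ]
}}

```text
clock: 3.75
tcp_pos: [0.1832, -0.4241, 0.2567]
orientation: [0.0, 0.036, 0.999, -0.0]
wrist_force: [-0.7, -0.5, 0.2]
finger_gap: 0.0001
grip_force: 0.0
```

{"name": "jog_arm", "arguments": {
  "increments": [
    [[-0.06,0.07,0,0,0,0,255],[-0.12,0.13,0,0,0,0,255],[-0.12,0.13,0,0,0,0,255],[-0.12,0.13,0,0,0,0,255],[-0.12,0.13,0,0,0,0,255],[-0.12,0.13,0,0,0,0,255],[-0.12,0.13,0,0,0,0,255],[-0.12,0.13,0,0,0,0,255],[-0.12,0.13,0.1,0,0,0,255],[-0.12,0.13,0.15,0,0,0,255],[-0.136,0.026,0.15,0,0,0,255],[0,0,0.13,0,0,0,255],[0,0,0.08,0,0,0,255],[0,0,0,0,0,0,255],[0,0,0,0,0,0,255]]
  ]
}}

```text
clock: 5.25
tcp_pos: [0.5186, -0.1363, 0.1107]
orientation: [-0.0, 0.037, 0.999, -0.0]
wrist_force: [0.1, -0.1, -0.1]
finger_gap: 0.0003
grip_force: 0.0
```

{"name": "jog_arm", "arguments": {
  "increments": [
    [[0.05,0.011,0.06,0,0,0,255],[0.05,0.011,0.08,0,0,0,255],[0,0,0,0,0,0,255],[0,0,0,0,0,0,255]]
  ]
}}

```text
clock: 5.65
tcp_pos: [0.4952, -0.1297, 0.0772]
orientation: [0.001, 0.037, 0.999, -0.001]
wrist_force: [0.4, -1.4, 0.4]
finger_gap: 0.0002
grip_force: 0.0
```

```bash
python3 - <<'E'
from h import *
print(env.get_state()["tcp_pos"])
c=cam("scene"); cv2.imwrite("pics/s1.png",cv2.resize(c["pixels"][180:330,230:430,::-1],(800,600),interpolation=cv2.INTER_CUBIC))
E
```

```text
[ 0.4952121  -0.12970605  0.07719099]
```

View pics/s1.png

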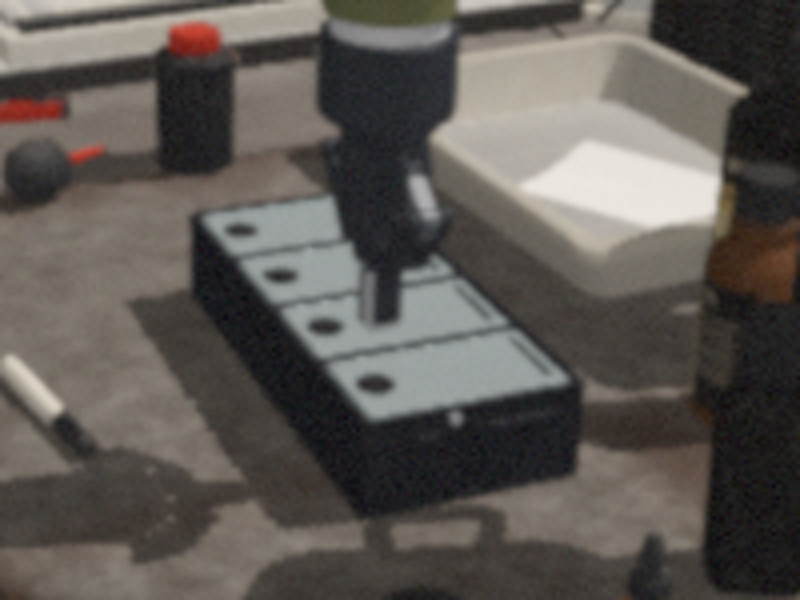

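The tip shows at crop (380,322), over flap 3's edge, while pad 4 is at (375,383). I'll compare that with the projected TCP before pressing.

```bash
python3 - <<'E'
from h import *
for n in("scene","top"):
    c=cam(n); s=env.get_state(); p=s["tcp_pos"]; print(n,"tcp proj",np.round(proj(c,p),1),"xyz",c["t"])
    if n=="scene":
        for u in((375,383),(324,326),(281,276),(240,230)):
            f=(230+u[0]/4,180+u[1]/4); print(f,ray(c,f,.0645).round(4))
        for P in((.494,-.129,.0645),(.4999,-.0534,.0645)): print(np.round(proj(c,P),1))
        f=(230+380/4,180+322/4); print("tip",f,ray(c,f,.077))
    else: cv2.imwrite("pics/t1.png",cv2.resize(c["pixels"][160:310,210:410,::-1],(800,600),interpolation=cv2.INTER_CUBIC))
    for d in spotter.landmark_of("flap_4_pad",n)[:5]: print(np.round(d["uv"],1),round(d["conf"],2),ray(c,d["uv"],.0645).round(4))
E
```

```text
scene tcp proj [323.9 269.9] xyz [ 0.06776173 -0.9001465   0.5536432 ]
(323.75, 275.75) [ 0.4942 -0.1338  0.0645]
(311.0, 261.5) [ 0.4993 -0.0584  0.0645]
(300.25, 249.0) [0.5054 0.0154 0.0645]
(290.0, 237.5) [0.5107 0.0916 0.0645]
[322.7 274.8]
[310.3 260.6]
tip (325.0, 260.5) [ 0.52095309 -0.08906994  0.077     ]
[323.6 274.3] 0.75 [ 0.4971 -0.1276  0.0645]
top tcp proj [356.4 253.9] xyz [ 0.45558325 -0.01947256  1.08167097]
[354.2 253.7] 0.97 [ 0.4968 -0.1259  0.0645]
```

View pics/t1.png

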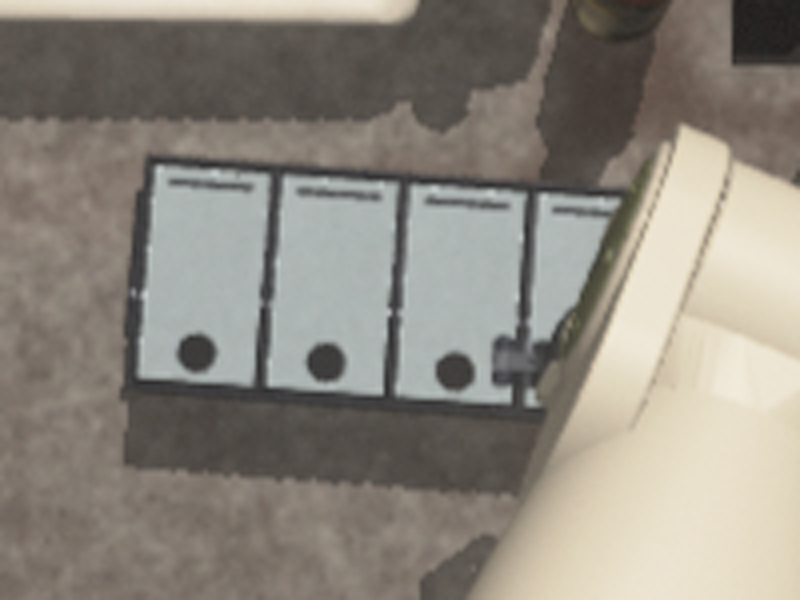

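The top view hides the tip, so I'll check with the wrist camera.

```bash
python3 - <<'E'
from h import *
c=cam("wrist"); im=c["pixels"][:,:,::-1].copy()
print(np.array(c["mount"]).round(3), c["fx"])
for p in((.4942,-.1291,.0645),(.4999,-.0534,.0645),(.5058,.0223,.0645)):
    u=proj(c,p);print(np.round(u)); cv2.drawMarker(im,tuple(int(v) for v in u),(0,0,255),0,14,1)
u=proj(c,env.get_state()["tcp_pos"]); print(u); cv2.drawMarker(im,tuple(int(v) for v in u),(0,255,0),1,14,1)
cv2.imwrite("pics/w1.png",im)
E
```

```text
[[-0.    -0.959 -0.284  0.07 ]
 [ 1.    -0.    -0.     0.001]
 [ 0.    -0.284  0.959 -0.167]
 [ 0.     0.     0.     1.   ]] 375.99572972442553
[324. 273.]
[473. 274.]
[623. 274.]
[np.float64(323.27409899609944), np.float64(284.051311085313)]
```

View pics/w1.png

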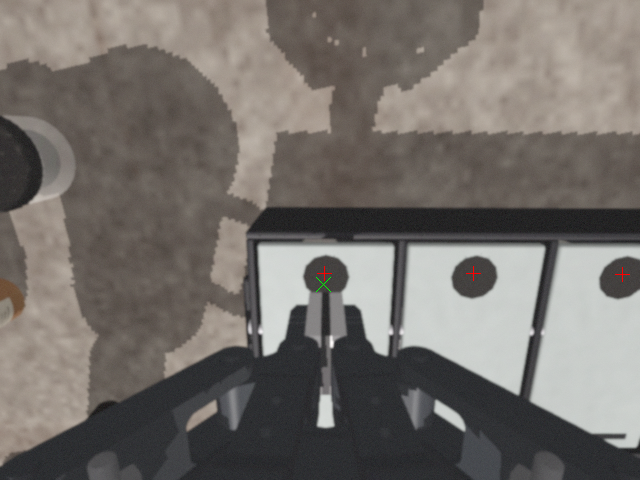

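Wrist view: the tips end at about (325,290) on the projected TCP, with pad 4 at (326,276) and pad 3 at (475,277), matching my positions. The scene view misled me because the grey pads blend into the flap. Now probing flap 4.

{"name": "jog_arm", "arguments": {
  "increments": [
    [[0,0,0.024,0,0,0,255],[0,0,0.024,0,0,0,255],[0,0,0.004,0,0,0,255],[0,0,0.004,0,0,0,255],[0,0,0,0,0,0,255]]
  ]
}}

```text
clock: 6.45
tcp_pos: [0.494, -0.1289, 0.0611]
orientation: [-0.0, 0.036, 0.999, 0.0]
wrist_force: [0.5, 0.7, 0.2]
finger_gap: 0.0001
grip_force: 0.0
```

{"name": "jog_arm", "arguments": {
  "increments": [
    [[0,0,0.004,0,0,0,255],[0,0,0.004,0,0,0,255],[0,0,0,0,0,0,255]]
  ]
}}

```text
clock: 6.75
tcp_pos: [0.4941, -0.129, 0.0594]
orientation: [-0.0, 0.036, 0.999, -0.0]
wrist_force: [0.2, 0.4, 0.6]
finger_gap: -0.0001
grip_force: 0.0
```

{"name": "jog_arm", "arguments": {
  "increments": [
    [[0,0,0.004,0,0,0,255],[0,0,0.004,0,0,0,255],[0,0,0,0,0,0,255]]
  ]
}}

```text
clock: 7.05
tcp_pos: [0.494, -0.129, 0.0573]
orientation: [-0.0, 0.036, 0.999, -0.0]
wrist_force: [-0.1, 0.2, 0.5]
finger_gap: -0.0003
grip_force: 0.0
```

```bash
python3 - <<'E'
from h import *
for i in range(3):
    s=env.get_state(); print(s["wrist_force"].round(2),s["tcp_pos"].round(4),s["tau"].round(2)); c=cam("scene")
im=c["pixels"][:,:,::-1]; cv2.imwrite("pics/s2.png",cv2.resize(im[215:305,270:390],(800,600),interpolation=cv2.INTER_CUBIC))
E
```

```text
[-0.06  0.22  0.48] [ 0.494  -0.129   0.0573] [-1.00e-02 -4.28e+01  2.61e+01 -5.00e-02 -0.00e+00  0.00e+00]
[-0.1   1.46  0.27] [ 0.4941 -0.129   0.0573] [-0.000e+00 -4.275e+01  2.604e+01 -1.000e-02 -0.000e+00  0.000e+00]
[-0.81  0.38  0.01] [ 0.4941 -0.129   0.0574] [ -0.   -42.75  26.03  -0.    -0.     0.  ]
```

View pics/s2.png

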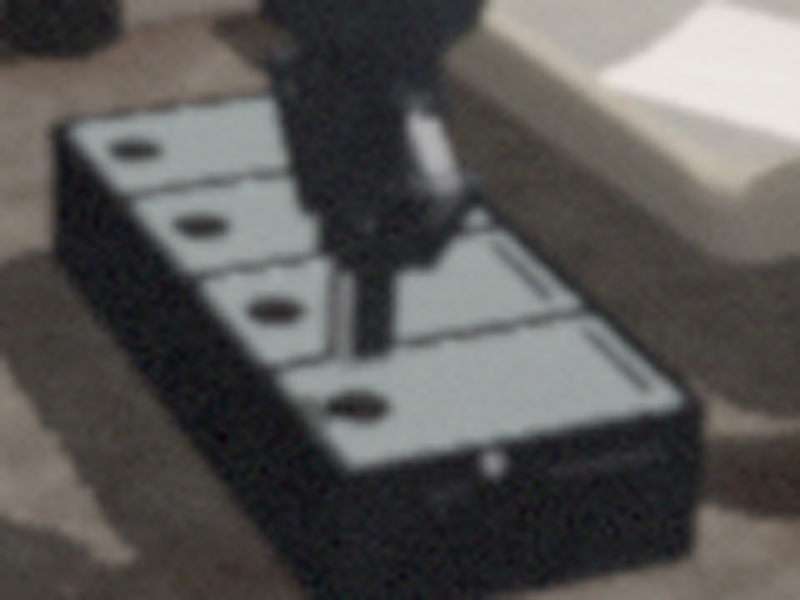

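The tip, at crop (365,358), is still about 15 mm above pad 4 at (358,405), and there is no force. The shut fingers evidently end short of the TCP, so I'll keep going down while watching the force.

{"name": "jog_arm", "arguments": {
  "increments": [
    [[0,0,0.012,0,0,0,255],[0,0,0.012,0,0,0,255],[0,0,0.004,0,0,0,255],[0,0,0,0,0,0,255]]
  ]
}}

```text
clock: 7.6
tcp_pos: [0.4939, -0.1289, 0.05]
orientation: [-0.0, 0.036, 0.999, 0.0]
wrist_force: [-0.7, -0.0, 0.0]
finger_gap: 0.0003
grip_force: 0.0
```

{"name": "jog_arm", "arguments": {
  "increments": [
    [[0,0,0.006,0,0,0,255],[0,0,0.006,0,0,0,255],[0,0,0,0,0,0,255]]
  ]
}}

```text
clock: 7.9
tcp_pos: [0.494, -0.129, 0.0472]
orientation: [-0.0, 0.036, 0.999, 0.0]
wrist_force: [0.7, -0.4, -0.5]
finger_gap: -0.0001
grip_force: 0.0
```

{"name": "jog_arm", "arguments": {
  "increments": [
    [[0,0,0.006,0,0,0,255],[0,0,0.006,0,0,0,255],[0,0,0,0,0,0,255]]
  ]
}}

```text
clock: 8.2
tcp_pos: [0.494, -0.129, 0.0442]
orientation: [-0.0, 0.036, 0.999, 0.0]
wrist_force: [-0.6, 0.3, 0.2]
finger_gap: 0.0
grip_force: 0.0
```

```bash
python3 - <<'E'
from h import *
c=cam("scene")
im=c["pixels"][:,:,::-1]; cv2.imwrite("pics/s3.png",cv2.resize(im[215:305,270:390],(800,600),interpolation=cv2.INTER_CUBIC))
E
```

```text
(no output)
```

View pics/s3.png

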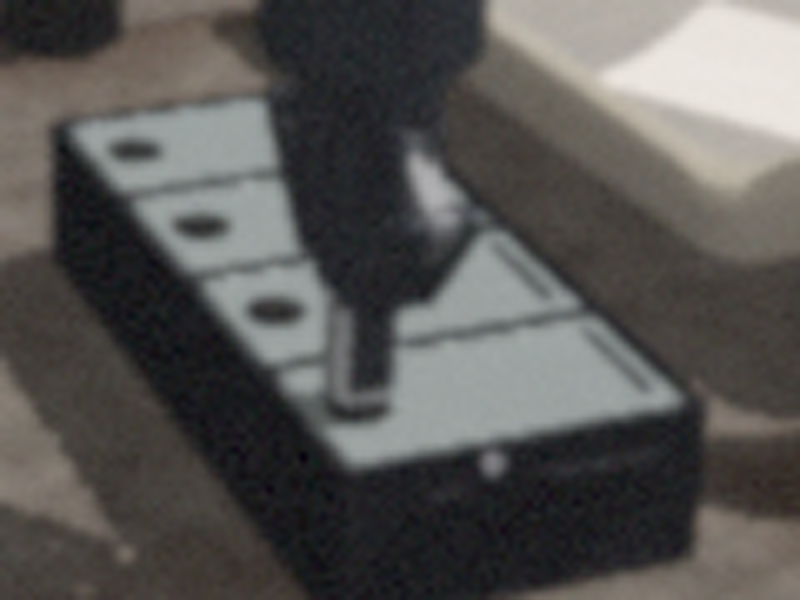

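The tip, at (358,400), is just above pad 4 and centred on it. Continuing in 1 mm steps.

{"name": "jog_arm", "arguments": {
  "increments": [
    [[0,0,0.004,0,0,0,255],[0,0,0.004,0,0,0,255],[0,0,0,0,0,0,255]]
  ]
}}

```text
clock: 8.55
tcp_pos: [0.494, -0.129, 0.0423]
orientation: [-0.0, 0.036, 0.999, -0.0]
wrist_force: [0.3, 0.9, 0.4]
finger_gap: -0.0001
grip_force: 0.0
```

{"name": "jog_arm", "arguments": {
  "increments": [
    [[0,0,0.004,0,0,0,255],[0,0,0.004,0,0,0,255],[0,0,0,0,0,0,255]]
  ]
}}

```text
clock: 8.85
tcp_pos: [0.494, -0.129, 0.0403]
orientation: [-0.0, 0.036, 0.999, -0.0]
wrist_force: [0.0, -0.6, 0.8]
finger_gap: 0.0002
grip_force: 0.0
```

{"name": "jog_arm", "arguments": {
  "increments": [
    [[0,0,0.004,0,0,0,255],[0,0,0.004,0,0,0,255],[0,0,0,0,0,0,255]]
  ]
}}

```text
clock: 9.15
tcp_pos: [0.4941, -0.129, 0.0388]
orientation: [0.0, 0.036, 0.999, -0.0]
wrist_force: [-1.1, 0.9, 5.4]
finger_gap: 0.0001
grip_force: 2.2
```

{"name": "jog_arm", "arguments": {
  "increments": [
    [[0,0,0.004,0,0,0,255],[0,0,0,0,0,0,255]]
  ]
}}

```text
clock: 9.35
tcp_pos: [0.4941, -0.1291, 0.0387]
orientation: [0.0, 0.036, 0.999, -0.0]
wrist_force: [-3.8, 0.7, 11.5]
finger_gap: -0.0001
grip_force: 5.9
```

Flap 4 stops dead at z=0.0387 with 11.5 N, so it holds a canister. Next is flap 3, 76 mm along tool +y.

{"name": "jog_arm", "arguments": {
  "increments": [
    [[0,0,-0.03,0,0,0,255],[0,0.054,-0.02,0,0,0,255],[0,0.15,0,0,0,0,255],[0,0.1,0,0,0,0,255],[0,0,0.024,0,0,0,255],[0,0,0.008,0,0,0,255],[0,0,0,0,0,0,255]]
  ]
}}

```text
clock: 10.05
tcp_pos: [0.4993, -0.0533, 0.0414]
orientation: [-0.0, 0.036, 0.999, -0.0]
wrist_force: [-0.2, 0.1, 0.2]
finger_gap: 0.0001
grip_force: 0.0
```

{"name": "jog_arm", "arguments": {
  "increments": [
    [[0,0,0.004,0,0,0,255],[0,0,0.004,0,0,0,255],[0,0,0.004,0,0,0,255],[0,0,0,0,0,0,255]]
  ]
}}

```text
clock: 10.45
tcp_pos: [0.4997, -0.0538, 0.039]
orientation: [0.0, 0.037, 0.999, -0.0]
wrist_force: [-0.5, -0.8, 2.1]
finger_gap: 0.0001
grip_force: 0.4
```

{"name": "jog_arm", "arguments": {
  "increments": [
    [[0,0,0.004,0,0,0,255],[0,0,0,0,0,0,255]]
  ]
}}

```text
clock: 10.65
tcp_pos: [0.4998, -0.0538, 0.0387]
orientation: [0.0, 0.037, 0.999, -0.001]
wrist_force: [-2.9, -0.9, 6.8]
finger_gap: 0.0001
grip_force: 3.8
```

Flap 3 also holds: 6.8 N with only 0.3 mm of give. On to flap 2.

{"name": "jog_arm", "arguments": {
  "increments": [
    [[0,0,-0.03,0,0,0,255],[0,0.054,-0.016,0,0,0,255],[0,0.15,0,0,0,0,255],[0,0.1,0,0,0,0,255],[0,0,0.024,0,0,0,255],[0,0,0.008,0,0,0,255],[0,0,0.004,0,0,0,255],[0,0,0.004,0,0,0,255],[0,0,0,0,0,0,255]]
  ]
}}

```text
clock: 11.55
tcp_pos: [0.5051, 0.022, 0.0393]
orientation: [-0.0, 0.037, 0.999, -0.0]
wrist_force: [0.3, -0.6, -0.8]
finger_gap: -0.0001
grip_force: 0.0
```

{"name": "jog_arm", "arguments": {
  "increments": [
    [[0,0,0.004,0,0,0,255],[0,0,0.004,0,0,0,255],[0,0,0,0,0,0,255]]
  ]
}}

```text
clock: 11.85
tcp_pos: [0.5052, 0.0219, 0.0385]
orientation: [0.0, 0.037, 0.999, -0.0]
wrist_force: [-4.1, -0.4, 9.9]
finger_gap: -0.0001
grip_force: 5.2
```

{"name": "jog_arm", "arguments": {
  "increments": [
    [[0,0,-0.03,0,0,0,255],[0,0.054,-0.016,0,0,0,255],[0,0.15,0,0,0,0,255],[0,0.1,0,0,0,0,255],[0,0,0.024,0,0,0,255],[0,0,0.008,0,0,0,255],[0,0,0.004,0,0,0,255],[0,0,0.004,0,0,0,255],[0,0,0,0,0,0,255]]
  ]
}}

```text
clock: 12.75
tcp_pos: [0.5106, 0.0977, 0.0389]
orientation: [-0.0, 0.037, 0.999, -0.0]
wrist_force: [-0.4, -0.6, 0.6]
finger_gap: 0.0001
grip_force: 0.1
```

{"name": "jog_arm", "arguments": {
  "increments": [
    [[0,0,0.004,0,0,0,255],[0,0,0.002,0,0,0,255],[0,0,0,0,0,0,255]]
  ]
}}

```text
clock: 13.05
tcp_pos: [0.5106, 0.0978, 0.0374]
orientation: [-0.0, 0.037, 0.999, -0.0]
wrist_force: [-0.3, -1.2, 2.2]
finger_gap: -0.0004
grip_force: 1.0
```

```bash
python3 - <<'E'
from h import *
s=env.get_state(); print(s["tcp_pos"].round(4),s["wrist_force"].round(1),s["ft_torque"].round(2))
c=cam("scene"); w=cam("wrist")
a=cv2.resize(c["pixels"][205:280,260:360,::-1],(640,480),interpolation=cv2.INTER_CUBIC)
cv2.imwrite("pics/sw.png",np.hstack([cv2.resize(a,(400,300)),cv2.resize(w["pixels"][:,:,::-1],(400,300))]))
E
```

```text
[0.5106 0.0978 0.0374] [-0.3 -1.2  2.2] [-0.26  0.2   0.01]
```

View pics/sw.png

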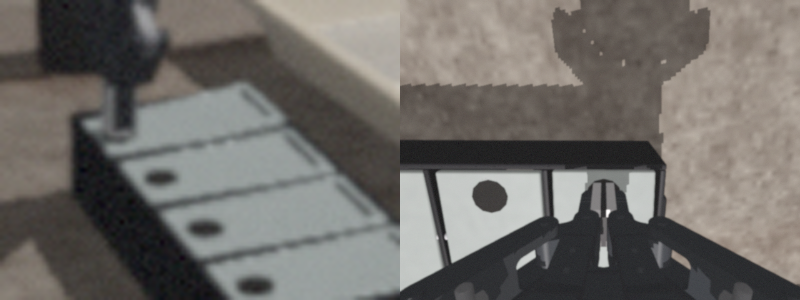

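Flap 1 yields at 2.2 N, and the picture shows the tip on its pad at (118,135). Pressing further.

{"name": "jog_arm", "arguments": {
  "increments": [
    [[0,0,0.006,0,0,0,255],[0,0,0.006,0,0,0,255],[0,0,0.004,0,0,0,255],[0,0,0,0,0,0,255]]
  ]
}}

```text
clock: 13.55
tcp_pos: [0.5108, 0.0984, 0.0332]
orientation: [0.0, 0.036, 0.999, 0.0]
wrist_force: [-0.4, 0.2, 1.7]
finger_gap: 0.0
grip_force: 0.5
```

It tips. Pressing it well down.

{"name": "jog_arm", "arguments": {
  "increments": [
    [[0,0,0.01,0,0,0,255],[0,0,0.014,0,0,0,255],[0,0,0.016,0,0,0,255],[0,0,0.016,0,0,0,255],[0,0,0.012,0,0,0,255],[0,0,0.006,0,0,0,255],[0,0,0,0,0,0,255]]
  ]
}}

```text
clock: 14.25
tcp_pos: [0.51, 0.0984, 0.0143]
orientation: [-0.001, 0.036, 0.999, -0.0]
wrist_force: [0.3, -0.1, -1.3]
finger_gap: 0.0003
grip_force: 0.0
```

```bash
python3 - <<'E'
from h import *
s=env.get_state(); print(s["tcp_pos"].round(4),s["wrist_force"].round(1))
c=cam("scene"); t=cam("top")
a=cv2.resize(c["pixels"][190:280,250:370,::-1],(400,300),interpolation=cv2.INTER_CUBIC)
b=cv2.resize(t["pixels"][180:270,220:340,::-1],(400,300),interpolation=cv2.INTER_CUBIC)
cv2.imwrite("pics/st.png",np.hstack([a,b]))
for n,cc in(("scene",c),("top",t)):
    for d in spotter.landmark_of("flap_1_edge",n)[:3]: print(n,np.round(d["uv"],1),round(d["conf"],2),ray(cc,d["uv"],.115).round(3))
E
```

```text
[0.51   0.0984 0.0143] [ 0.3 -0.1 -1.3]
scene [320. 212.] 0.63 [0.612 0.114 0.115]
top [360.3 212.4] 0.74 [ 0.587 -0.136  0.115]
top [259.4 206.8] 0.62 [0.601 0.091 0.115]
```

View pics/st.png

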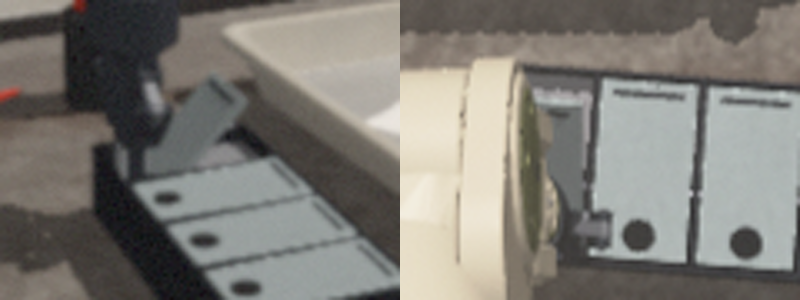

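Left, scene: flap 1 stands at about 50° with its edge at crop (230,85). Right, top view: its compartment is open and the neighbours are shut. Now lift out, pass over and come down behind the raised edge.

{"name": "jog_arm", "arguments": {
  "increments": [
    [[0,0,-0.04,0,0,0,255],[0,0,-0.1,0,0,0,255],[0,0,-0.14,0,0,0,255],[0,0,-0.14,0,0,0,255],[0,0,-0.14,0,0,0,255],[-0.06,0,0,0,0,0,255],[-0.12,0,0,0,0,0,255],[-0.12,0,0,0,0,0,255],[-0.1,0,0,0,0,0,255],[-0.036,0,0,0,0,0,255],[0,0,0.08,0,0,0,255],[0,0,0.12,0,0,0,255],[0,0,0.1,0,0,0,255],[0,0,0,0,0,0,255],[0,0,0,0,0,0,255]]
  ]
}}

```text
clock: 15.95
tcp_pos: [0.6186, 0.0906, 0.0804]
orientation: [-0.001, 0.036, 0.999, -0.0]
wrist_force: [0.5, -0.1, 0.7]
finger_gap: -0.0001
grip_force: 0.0
```

```bash
python3 - <<'E'
from h import *
s=env.get_state(); print(s["tcp_pos"].round(4),s["wrist_force"].round(1))
c=cam("scene"); 
a=cv2.resize(c["pixels"][160:280,250:410,::-1],(640,480),interpolation=cv2.INTER_CUBIC)
cv2.imwrite("pics/s5.png",a)
E
```

```text
[0.6186 0.0906 0.0804] [ 0.5 -0.1  0.7]
```

View pics/s5.png

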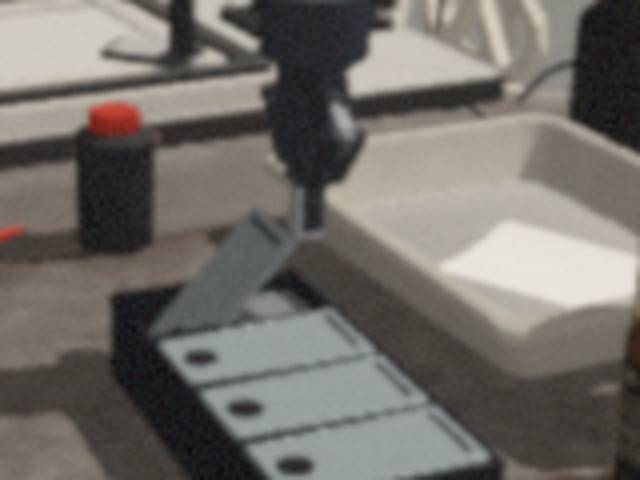

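The finger stands right behind the raised edge, tip at crop (310,235). Now pushing toward the robot.

{"name": "jog_arm", "arguments": {
  "increments": [
    [[0.02,0,0,0,0,0,255],[0.03,0,0,0,0,0,255],[0.03,0,0,0,0,0,255],[0.03,0,0,0,0,0,255],[0.03,0,0,0,0,0,255],[0.03,0,0,0,0,0,255],[0.03,0,0,0,0,0,255],[0.02,0,0,0,0,0,255],[0.012,0,0,0,0,0,255],[0,0,0,0,0,0,255]]
  ]
}}

```text
clock: 17.0
tcp_pos: [0.5607, 0.0948, 0.0797]
orientation: [-0.001, 0.036, 0.999, -0.0]
wrist_force: [0.6, 0.4, 0.2]
finger_gap: -0.0002
grip_force: 0.0
```

```bash
python3 - <<'E'
from h import *
s=env.get_state(); print(s["tcp_pos"].round(4),s["wrist_force"].round(1))
c=cam("scene"); 
a=cv2.resize(c["pixels"][160:280,250:410,::-1],(640,480),interpolation=cv2.INTER_CUBIC)
cv2.imwrite("pics/s6.png",a)
for d in spotter.landmark_of("flap_1_edge","scene")[:3]: print(np.round(d["uv"],1),round(d["conf"],2))
# expected edge-top pixel for various angles
rod=np.array([.5436,.0957,.0605]); bx=np.array([.997,-.0767,0]); z=np.array([0,0,1])
for th in(1.2,1.3,1.4,1.5,1.57,1.65,1.75):
    ct,st=np.cos(th),np.sin(th); print(th,np.round(proj(c,rod+77e-3*(ct*bx+st*z)+3e-3*(-st*bx+ct*z)),1))
E
```

```text
[0.5607 0.0948 0.0797] [0.6 0.4 0.2]
[302.5 210.9] 0.61
1.2 [309.3 210.4]
1.3 [306.7 210. ]
1.4 [304.1 209.8]
1.5 [301.5 209.9]
1.57 [299.6 210.1]
1.65 [297.4 210.6]
1.75 [294.8 211.4]
```

View pics/s6.png

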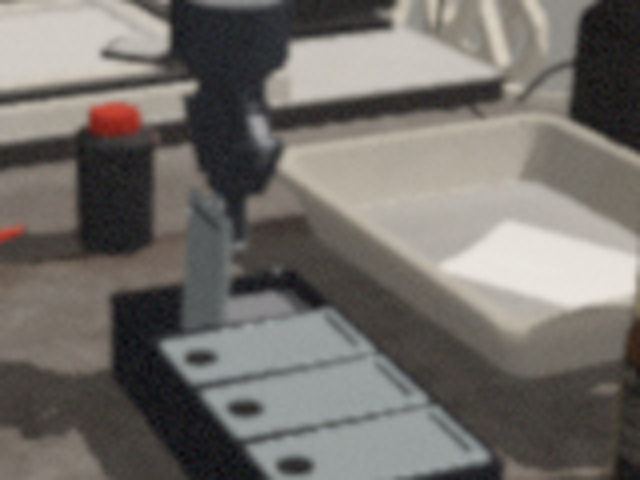

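The flap is nearly upright, with its edge at about (302,211) full-image, θ≈1.47. Pushing 5 mm more.

{"name": "jog_arm", "arguments": {
  "increments": [
    [[0.01,0,0,0,0,0,255],[0.01,0,0,0,0,0,255],[0,0,0,0,0,0,255],[-0.03,0,0,0,0,0,255],[-0.08,0,0,0,0,0,255],[-0.08,0,0,0,0,0,255],[-0.02,0,-0.1,0,0,0,255],[0,0,-0.15,0,0,0,255],[0,0,-0.15,0,0,0,255],[0,0,-0.1,0,0,0,255],[0,0,0,0,0,0,255]]
  ]
}}

```text
clock: 18.2
tcp_pos: [0.6118, 0.0913, 0.2095]
orientation: [0.004, 0.036, 0.999, 0.0]
wrist_force: [0.2, 0.3, -0.9]
finger_gap: -0.0003
grip_force: 0.0
```

```bash
python3 - <<'E'
from h import *
s=env.get_state(); print(s["tcp_pos"].round(4),s["wrist_force"].round(1))
c=cam("scene"); t=cam("top")
a=cv2.resize(c["pixels"][180:270,250:370,::-1],(400,300),interpolation=cv2.INTER_CUBIC)
b=cv2.resize(t["pixels"][180:270,220:340,::-1],(400,300),interpolation=cv2.INTER_CUBIC)
cv2.imwrite("pics/fin.png",np.hstack([a,b]))
for d in spotter.landmark_of("flap_1_edge","scene")[:3]: print(np.round(d["uv"],1),round(d["conf"],2))
E
```

```text
[0.6118 0.0913 0.2095] [ 0.2  0.3 -0.9]
[301.3 211. ] 0.69
```

View pics/fin.png

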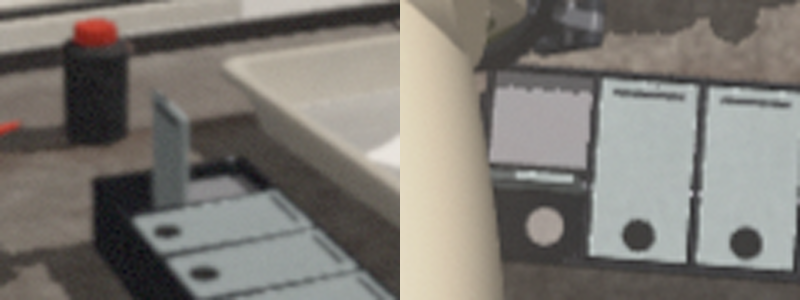

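The compartment is open and shows the paper disc at crop (545,227). The flap looks upright with its edge at (545,178) in the top half. I'll check the angle numerically and that the box stayed put.

```bash
python3 - <<'E'
from h import *
t=cam("top"); g=cv2.cvtColor(t["pixels"],cv2.COLOR_RGB2GRAY)
print("col profile rows 222-250",[(r,int(g[r,260:267].mean())) for r in range(222,248)])
rod=np.array([.5436,.0957,.0605]); bx=np.array([.997,-.0767,0]); z=np.array([0,0,1])
for th in(1.35,1.45,1.5,1.57,1.65,1.75):
    ct,st=np.cos(th),np.sin(th); n=-st*bx+ct*z; e=rod+77e-3*(ct*bx+st*z)
    print(th,np.round(proj(t,e+3e-3*n),1),np.round(proj(t,e-3e-3*n),1))
for u in((291,250.1),(323.3,252.5),(355.6,254.8)):
    x0,y0=round(u[0])-7,round(u[1])-7; w=np.clip(140-g[y0:y0+15,x0:x0+15].astype(float),0,None)
    yy,xx=np.mgrid[-7:8,-7:8]; w[(xx**2+yy**2)>40]=0
    print("pad",round(x0+7+(w*xx).sum()/w.sum(),1),round(y0+7+(w*yy).sum()/w.sum(),1),"was",u)
E
```

```text
col profile rows 222-250 [(222, 164), (223, 164), (224, 164), (225, 164), (226, 164), (227, 164), (228, 163), (229, 136), (230, 81), (231, 115), (232, 166), (233, 172), (234, 127), (235, 80), (236, 78), (237, 64), (238, 61), (239, 61), (240, 62), (241, 62), (242, 100), (243, 142), (244, 157), (245, 158), (246, 158), (247, 158)]
1.35 [256.6 225.1] [256.9 222.5]
1.45 [256.2 228.5] [256.5 225.8]
1.5 [256.1 230.2] [256.3 227.5]
1.57 [255.9 232.7] [256.1 229.9]
1.65 [255.7 235.5] [255.9 232.7]
1.75 [255.5 239. ] [255.6 236.3]
pad 291.0 250.2 was (291, 250.1)
pad 323.3 252.6 was (323.3, 252.5)
pad 355.5 254.9 was (355.6, 254.8)
```

The edge band is centred on row 232, which gives θ≈1.59, upright. The other three pads haven't moved, so the box didn't shift.

```bash
python3 -c "
from h import *
print(ticket.hand_in())"
```

```text
the job is handed in; nothing more can be done
None
```

Flap 1 covered the empty compartment: I pressed it down and pushed it upright (about 1.59 rad by the top camera), and it is left open. Flaps 2–4 stopped dead under at most about 12 N, the box did not shift, and the job was handed in at about 18 s on the robot's clock. I viewed 12 pictures, two over the limit of 10.

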